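Set the stop collar to the fork gauge

TASK

Set the knurled stop collar on the threaded rod to the height of the fork gauge: slide the gauge along the stand's plate, between the two cheeks, until its fork is fully home against the rod under the collar. Then spin the collar down the thread by hand until it just bears on the gauge and nips it lightly, with some 10 newtons and never hard, and leave it like that, hands off. Leave the other things on the bench where they are.

Things in the scene. Friction and masses are not known exactly. Their poses are not given: they have to be found in the camera images.
- seat (a point): Foot of the stand's upright threaded rod: on the rod's axis, at the top face of the base plate. z up; x points from the plate's open front towards the rod. The rod is 14 mm thick (15.6 mm over the thread crests, look only); its top is 84 mm above this point.
- stand: The fixed steel stand; same axes, origin 14 mm below point seat. Base plate 14 mm thick, 120 mm wide (y), from x = -125 to +50 mm. Two cheeks 10 mm high stand on the plate either side of the rod, 41 mm apart inside, from x = -30 to +14 mm, with mouths flared open to about x = -49 mm.
- collar_mid (a point): Centre of the knurled brass collar on the rod, half-way up it: an upright cylinder 44 mm in diameter and 28 mm high. It rides a fast right-hand thread, 20 mm per full turn; clockwise seen from above moves it down. At the start its underside is 41 to 46 mm above the plate.
- collar: The same collar; origin at the centre of its underside. It turns against a steady drag of about 0.03 N m and stays where it is left. Once it bears on the gauge, its rubbing adds roughly 0.01 N m of resistance, either way round, for each newton of nip.
- gauge_fin (a point): Centre of the grip fin of the loose steel fork gauge. x points from fin to fork, z up. The fin is an upright plate 22 mm along x and 12 mm thick along y; its top is 14.5 mm above this point, the gauge's underside 29 mm below. With the fork home the rod's axis is 74 mm from this point along +x; the closed end of the slot is at 67 mm, the prong tips at 86 mm.
- gauge: The same gauge, 230 to 380 g; origin on its underside, 38 mm ahead (+x) of the fin. A bar 22 mm wide, 11 mm high joins the fin to the fork, 36 mm wide with a 20 mm slot open at +x. On the fork is a head locked at today's setting: its top is 29 to 37 mm above the gauge's underside, not known beforehand. Its sprung top face gives 1 mm for 15 N.
- pot: Brass melting pot, about 100 mm across and 85 mm high, bystander; origin at the centre of its underside.
- sinker0: Flat oval sinker, 50 by 28 by 10 mm, bystander; origin at the centre of its underside.
- sinker1: A second such sinker, bystander.
- sinker2: A third such sinker, between the robot and the stand, bystander.
- cutter: Sprue cutter with two walnut handles, 155 mm long, 20 mm high, bystander; origin under its pivot, jaws to +x.
- scoop: Grey tin scoop, 150 mm long, 28 mm high, bystander; origin under its middle, handle to -x.
Mind the look-alikes: they are no part of the job. Several things look just like the gauge: the one meant starts farthest to the robot's left.

How it is judged:
By the outcome, as a careful person would: the job done as asked, in the order asked, and still so for the second after the job is handed in, with the robot touching nothing.
It also fails if it takes over 72 s, if anything falls off the work surface, if the arm or the gripper's body presses on something with over 40 N, if the wrist force passes 120 N, or if a joint passes its speed limit or range.

ROBOT

A 6-joint arm with a two-finger parallel gripper is mounted at the origin on the work surface. World frame = base frame: x ahead of the robot, y to its left, z up, the work surface at z = 0. Lengths are in m, angles in rad, forces in N, time in s.
With the tool pointing down it reaches from about 0.35 to 0.875 m from the base axis. Payload 4.2 kg.
Tool frame: the origin (TCP) lies on the centre line of the jaws, within the pads' length; the fingertips stand 19 mm ahead of it and the grasp point (between the pads) is the TCP; z points along the fingers, y is the line along which they close (so a half turn about z gives the same grasp; the last joint's range is limited). The gripper opens to 87 mm and grips with 3 to 60 N. Pads are 19 mm wide; open, the fingers measure 117 mm over their backs; the gripper's body (75 mm by 190 mm) begins 51 mm behind the grasp point.
Start: joints at [1.577, 0.385, 0.008, 0, -1.194, -0.259], TCP at [0.156, 0.605, 0.242] pointing down, gripper open.
Joint ranges: [-3.14, 3.14], [-1.21, 2.06], [-1.07, 1.41], [-3.16, 2.05], [-2.99, -0.16], [-3.1, 3.1]. Speed limits (rad/s): [2.79, 2.79, 3.14, 3.14, 3.14, 3.14].

INTERFACE

Orientations are given as a rotation vector (axis times angle).
In Python, from workcell import manip gives the robot as it stands.
- The arm moves only by the tool send_rows, never from a script. Its argument "commands" is a list of rows, each a list of 7 numbers: the turn, a rotation vector about the tool's x, y, z in degrees, then the shift along the tool's x, y, z in cm, then the gripper command: -1 is fully open, 1 is shut, values between are in proportion. A call has 1 to 5 rows; each row is the pose to reach, as a shift and turn from the pose commanded when the call began, along the tool's axes at that moment; what a row does not reach only later rows make up. A row lasts 1/10 s, in which the tool goes at most 50 mm and 8.59 degrees, less where a joint would pass 70% of its speed; a pose out of reach is approached as far as the arm can. A call with a gripper value outside its range is refused whole. The fingers move at their own pace and stop on an object; "force" is the grip in N (left out, the last holds). Time passes only in rows, so rows that repeat a pose let the fingers close. It gives the time, the measured TCP pose, the force, the opening and the grip force at its end, in the units of the state.
- manip.read_state(): the state, without advancing time (a new reading comes with each control period).
- manip.get_image(name): name is "scene" or "top" or "wrist"; returns the picture (420x560x3 uint8, red, green, blue); there is no depth.
- manip.camera_info(name): a dict with "fovy" (degrees; the focal length in pixels is half the picture's height over the tangent of half this angle, whatever the lens; pixels are square), "cx", "cy" (the principal point, pixels), "distortion" ([k1, k2, p1, p2, k3] as OpenCV has them; the pictures are not rectified), "R" (3x3) and "t" (3): a world point X has camera coordinates R X + t; the wrist camera has in their place "hand_eye" (4x4, takes a point from camera to tool coordinates, whose origin is the TCP and whose axes are the flange's). Camera axes: x right, y down, z forward; pixel columns grow to the right and rows downward; lengths in m; the calibration is good to about 2 mm. A picture is of the moment at which its call begins: read the wrist's pose just before it. camera_info takes no time and is no camera call.
- manip.finish_job(): hands the job in; it is judged then, once.
Trained networks look in the newest picture that a camera, given by its name, has taken for a name from the list of things; names that differ only in an ending like _2 or _b are one class to them, and where a whole thing is asked for, a point or a joint stands for the part that bears it (a point fixed in the world has none). Each returns a list of dicts, best first, with "conf" (0 to 1); they miss things now and then, are a little off and sometimes report something else, mostly with a low value. They report only what shows in the picture. A call takes as long as a camera call. They do not tell look-alikes from the thing itself.
- manip.look_for(camera, query): "pixel" ([column, row] in pixels, amid what is visible of it).
- manip.cut_out(camera, query): "mask" (420x560 bool, what is visible of it) and "pixel" ([column, row] in pixels, amid what is visible of it).
- manip.mark_of(camera, query): "pixel" ([column, row] in pixels: a listed point, or the origin of a listed thing).
The state is a dict: "time": time; "q": joint angles; "qd": joint speeds; "tau": joint torques, N m; "eef_pos": TCP position; "orientation": TCP orientation; "force": force on the tool from outside, world axes, zero at the start; "wrist_torque": the same for the moment, N m; "finger_gap": opening from 0.0 (shut) to 1.0 (fully open); "grip_force": force on a finger pad.
Only numpy, scipy, OpenCV 4.12 (cv2) and the standard library are available. Lean on these libraries where they do the work, as an engineer would, in place of code of your own. Each camera call takes 0.05 s, during which the arm holds its last target. There are 200 camera calls.

## Working session

There is one attempt and no reset: what is moved stays moved. The work goes in short steps, Python scripts to look and compute and a tool call to move; the robot and the scene stay as the last step left them, time stands still between calls to the robot, and variables do not carry over. Pictures are saved under pics/ and viewed, at most 10 in all, crops included, and the job is handed in when it is done.

Besides the shell and the picture viewer there is one more tool, called by a JSON object that holds its "method" and its "body", one argument or row to a line. send_rows: Moves the arm, as the interface text tells. Its arguments: {"type":"object","properties":{"commands":{"type":"array"},"force":{"type":"number"}},"required":["commands"]}

```bash
mkdir -p pics
cat > h.py <<'E'
import numpy as np, cv2
from workcell import manip
from scipy.spatial.transform import Rotation as R
def cam(n,state=None):
    c=manip.camera_info(n); f=210/np.tan(np.radians(c['fovy'])/2)
    K=np.array([[f,0,c['cx']],[0,f,c['cy']],[0,0,1]]); D=np.array(c['distortion'],float)
    if 'R' in c: Rm,t=np.array(c['R']),np.array(c['t'])
    else:
        T=np.eye(4);T[:3,:3]=R.from_rotvec(state['orientation']).as_matrix();T[:3,3]=state['eef_pos']
        W=np.linalg.inv(T@np.array(c['hand_eye']));Rm,t=W[:3,:3],W[:3,3]
    return K,D,Rm,t
def ray(C,px):
    K,D,Rm,t=C; p=cv2.undistortPoints(np.array([[px]],float),K,D)[0,0]
    d=Rm.T@np.array([p[0],p[1],1]); return -Rm.T@t,d/np.linalg.norm(d)
def atz(C,px,z):
    o,d=ray(C,px); return o+d*(z-o[2])/d[2]
def tri(obs):
    A=0;b=0
    for C,px in obs:
        o,d=ray(C,px);P=np.eye(3)-np.outer(d,d);A=A+P;b=b+P@o
    return np.linalg.solve(A,b)
def proj(C,X):
    K,D,Rm,t=C; return cv2.projectPoints(np.array(X,float).reshape(-1,3),cv2.Rodrigues(Rm)[0],t,K,D)[0][:,0]
def snap(n,fn=None):
    s=manip.read_state(); im=manip.get_image(n)
    if fn: cv2.imwrite('pics/'+fn,im[:,:,::-1])
    return cam(n,s),im,s
E
python3 - <<'E'
from h import *
a=[]
for n in('scene','top'):
    C,im,s=snap(n); a.append(im)
    for q in('seat','collar_mid','gauge_fin','gauge','stand'):
        print(n,q,[(np.round(r['pixel']),round(r['conf'],2)) for r in manip.mark_of(n,q)])
    print(np.round(-C[2].T@C[3],3))
cv2.imwrite('pics/a.png',cv2.resize(a[0],(800,600))[:,:,::-1]);cv2.imwrite('pics/b.png',cv2.resize(a[1],(800,600))[:,:,::-1])
s=manip.read_state();print(s['time'],s['eef_pos'],s['orientation'],R.from_rotvec(s['orientation']).as_matrix().round(2),s['force'])
E
```

```text
scene seat [(array([317., 221.]), 0.94)]
scene collar_mid [(array([315., 207.]), 0.53), (array([187., 229.]), 0.2)]
scene gauge_fin [(array([ 94., 184.]), 0.82), (array([186., 214.]), 0.71), (array([140., 209.]), 0.7), (array([117., 269.]), 0.64)]
scene gauge [(array([134., 274.]), 0.94), (array([186., 232.]), 0.9), (array([140., 224.]), 0.89), (array([107., 196.]), 0.67)]
scene stand [(array([316., 221.]), 0.8)]
[ 1.103 -0.209  0.841]
top seat [(array([243., 210.]), 0.84)]
top collar_mid [(array([239., 210.]), 0.52)]
top gauge_fin [(array([423., 288.]), 0.77), (array([400., 202.]), 0.67), (array([348., 240.]), 0.55), (array([385., 255.]), 0.53), (array([242., 212.]), 0.21)]
top gauge [(array([389., 200.]), 0.73), (array([345., 227.]), 0.69), (array([411., 280.]), 0.53), (array([381., 245.]), 0.5)]
top stand [(array([241., 212.]), 0.73)]
[ 0.411 -0.061  1.426]
0.6 [0.1562864  0.60510852 0.24155523] [ 3.11652497e+00 -3.96072144e-01 -1.24588201e-05] [[ 0.97 -0.25 -0.  ]
 [-0.25 -0.97  0.  ]
 [-0.    0.   -1.  ]] [ 1.14803797 -0.10353614 -0.46907813]
```

View pics/a.png

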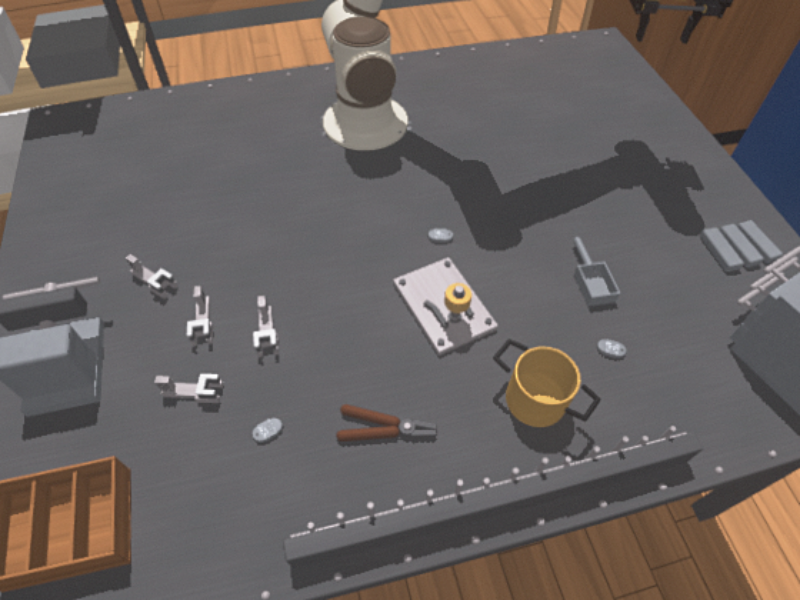

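View pics/b.png

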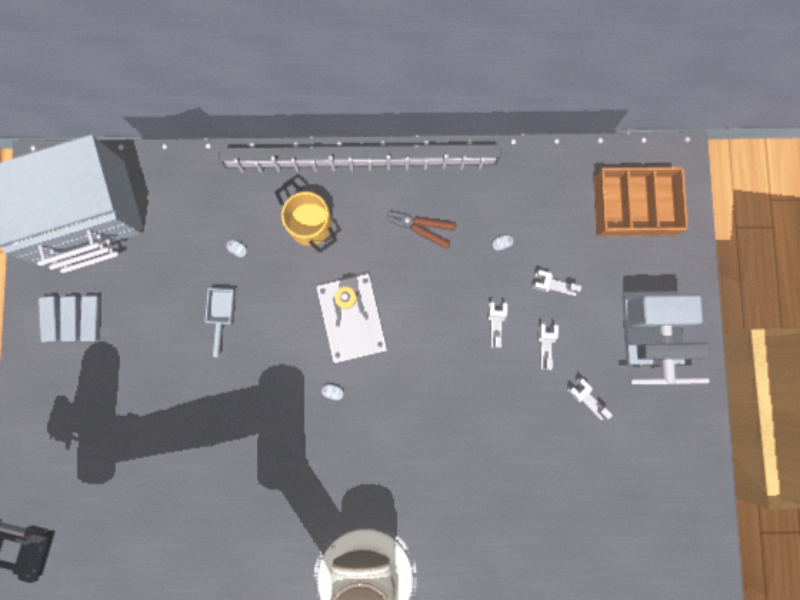

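The four gauge look-alikes sit to the right of the stand in the top view, at about (497,322), (547,345), (555,282) and (590,395). The stand is at (350,318) with the collar at (345,297). The cheeks open toward the bottom of the picture, which is the robot side. Next I compute positions.

Run:
```python
from h import *
S=cam('scene');T=cam('top')
print('seat',tri([(S,(317,221)),(T,(243,210))]),'by z',atz(S,(317,221),.014),atz(T,(243,210),.014))
print('collar',tri([(S,(315,207)),(T,(239,210))]), atz(T,(239,210),.07))
for q in((348,240),(385,255),(400,202),(423,288)): print('fin',atz(T,q,.029))
for q in((345,227),(381,245),(389,200),(411,280)): print('org',atz(T,q,.0))
for q in((186,214),(140,209),(117,269),(94,184)): print('sfin',atz(S,q,.029))
for q in((186,232),(140,224),(134,274)): print('sorg',atz(S,q,.0))
# plate corners in view b (800 scale)->560: front edge etc
for u in((318,286),(366,273),(386,350),(335,363)): print('corner',atz(T,np.array(u)*.7,.014))
for u in((394,277),(449,259),(498,323),(440,354)): print('corner S',atz(S,np.array(u)*.7,.014))
```

```text
seat [0.58772996 0.03155669 0.01333044] by z [0.58820734 0.0316247  0.014     ] [0.58756625 0.03125608 0.014     ]
collar [0.57949385 0.03279871 0.06262574] [0.58075831 0.03968029 0.07      ]
fin [ 0.48731471 -0.29370836  0.029     ]
fin [ 0.43940761 -0.40610887  0.029     ]
fin [ 0.60349918 -0.46039456  0.029     ]
fin [ 0.33734637 -0.51769998  0.029     ]
org [ 0.53018432 -0.29047121  0.        ]
org [ 0.47155728 -0.40206372  0.        ]
org [ 0.6144581  -0.43387882  0.        ]
org [ 0.36103267 -0.49103392  0.        ]
sfin [ 0.49755261 -0.2856656   0.029     ]
sfin [ 0.45350238 -0.39789876  0.029     ]
sfin [ 0.61351933 -0.45965686  0.029     ]
sfin [ 0.33938784 -0.51445902  0.029     ]
sorg [ 0.53140062 -0.29506354  0.        ]
sorg [ 4.78484565e-01 -4.07261875e-01  1.11022302e-16]
sorg [ 0.61919606 -0.42939693  0.        ]
corner [0.61970931 0.09541452 0.014     ]
corner [ 0.6472205  -0.01093782  0.014     ]
corner [ 0.47624061 -0.05281738  0.014     ]
corner [0.44967379 0.05867049 0.014     ]
corner S [ 0.47898308 -0.04826562  0.014     ]
corner S [0.46218568 0.06382015 0.014     ]
corner S [0.62226279 0.10416031 0.014     ]
corner S [ 0.65755989 -0.01307494  0.014     ]
```

{"method": "send_rows", "body": {
  "commands": [
    [0,0,0,23.1,9.5,0,-1],
    [0,0,0,23.1,9.5,0,-1],
    [0,0,0,23.1,9.5,0,-1],
    [0,0,0,23.1,9.5,0,-1],
    [0,0,0,23.1,9.5,0,-1]
  ]
}}

```text
time: 1.1
eef_pos: [0.3575, 0.4541, 0.2419]
orientation: [-3.116, 0.395, -0.0]
force: [1.4, 1.1, -0.6]
finger_gap: 0.998
grip_force: 0.0
```

{"method": "send_rows", "body": {
  "commands": [
    [0,0,0,16.7,18.9,0,-1],
    [0,0,0,16.7,18.9,0,-1],
    [0,0,0,16.7,18.9,0,-1],
    [0,0,0,16.7,18.9,0,-1],
    [0,0,0,16.7,18.9,0,-1]
  ]
}}

```text
time: 1.6
eef_pos: [0.4702, 0.2307, 0.242]
orientation: [-3.116, 0.395, -0.001]
force: [1.6, 0.0, 0.2]
finger_gap: 0.998
grip_force: 0.0
```

Run:
```python
from h import *
s=manip.read_state();print(s['time'],s['eef_pos'],R.from_rotvec(s['orientation']).as_euler('xyz',degrees=True),s['q'])
print(np.round(manip.camera_info('wrist')['hand_eye'],3),manip.camera_info('wrist')['fovy'])
```

```text
1.6 [0.47021502 0.23073196 0.24197187] [-1.79958067e+02 -3.49912631e-02 -1.44586020e+01] [ 7.66290424e-01  2.11708218e-01 -2.38310874e-01  1.51193361e-04
 -1.11983380e+00  5.52090086e-01]
[[ 0.    -0.958 -0.288  0.079]
 [ 1.    -0.     0.001  0.001]
 [-0.    -0.288  0.958 -0.144]
 [ 0.     0.     0.     1.   ]] 59.39280040361695
```

{"method": "send_rows", "body": {
  "commands": [
    [0,0,-14.5,12.8,17.4,0,-1],
    [0,0,-14.5,12.8,17.4,0,-1],
    [0,0,-14.5,12.8,17.4,0,-1],
    [0,0,-14.5,12.8,17.4,0,-1],
    [0,0,-14.5,12.8,17.4,0,-1]
  ]
}}

```text
time: 2.1
eef_pos: [0.5508, 0.0287, 0.2416]
orientation: [3.141, -0.005, 0.0]
force: [-0.0, 0.5, -0.5]
finger_gap: 0.998
grip_force: 0.0
```

Run:
```python
from h import *
C,im,s=snap('wrist','c.png')
print(s['time'],s['eef_pos'],s['q'])
for q in('seat','collar_mid','collar','stand'):
  for r in manip.mark_of('wrist',q)[:2]:
    print(q,r['pixel'],r['conf'],atz(C,r['pixel'],{'seat':.014,'collar_mid':.0715,'collar':.0575,'stand':0}[q]))
r=manip.cut_out('wrist','stand')[0]['mask']; print(r.sum())
```

```text
2.1 [0.55083214 0.02867317 0.24163687] [ 3.46197017e-01  2.59916380e-01 -1.74437505e-01  5.29230073e-04
 -1.13632627e+00  1.22111186e+00]
collar_mid [276.2, 148.6] 0.61 [0.58966543 0.02896606 0.0715    ]
stand [273.6, 140.5] 0.79 [0.58887178 0.03194543 0.        ]
stand [270.7, 151.0] 0.64 [0.57798578 0.03504475 0.        ]
19209
```

View pics/c.png

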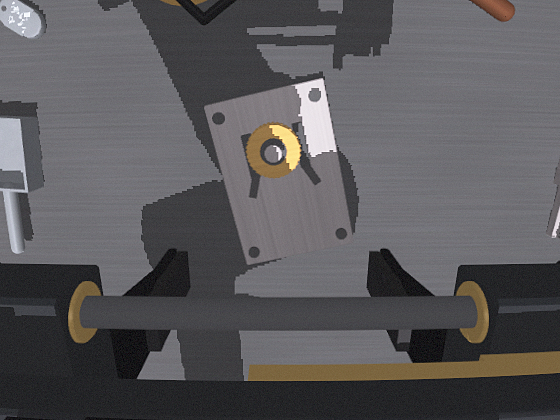

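The wrist view shows the stand plate with corners at (205,106), (325,77), (354,235) and (248,266). The rod top is at (273,153), and the cheeks open toward the front, at the bottom of the picture. I fit its pose and move on to the gauge.

Run:
```python
from h import *
from scipy.optimize import least_squares
C=cam('wrist',manip.read_state())
im=cv2.imread('pics/c.png');g=cv2.cvtColor(im,cv2.COLOR_BGR2GRAY)
print('rodtop',atz(C,(273,153),.098))
px=np.array([(205,106),(325,77),(354,235),(248,266)],float)
P=np.array([atz(C,p,.014) for p in px]);print(P.round(4), [np.linalg.norm(P[i]-P[i-1]).round(4) for i in range(4)])
M=np.array([(50,60),(50,-60),(-125,-60),(-125,60)])/1000
def f(v): 
    c,s=np.cos(v[2]),np.sin(v[2]); return ((M@np.array([[c,s],[-s,c]])+v[:2])-P[:,:2]).ravel()
r=least_squares(f,[.588,.031,.22]);print('seat',r.x,np.degrees(r.x[2]),'res mm',(r.fun*1000).round(1))
```

```text
rodtop [0.58849478 0.03590438 0.098     ]
[[ 0.6229  0.1035  0.014 ]
 [ 0.65   -0.013   0.014 ]
 [ 0.4885 -0.0502  0.014 ]
 [ 0.4518  0.065   0.014 ]] [np.float64(0.1753), np.float64(0.1197), np.float64(0.1657), np.float64(0.1209)]
seat [0.58974929 0.03517162 0.23856551] 13.668796806634312 res mm [ 1.3  1.8  2.5  1.7 -6.1 -2.5  2.3 -1. ]
```

{"method": "send_rows", "body": {
  "commands": [
    [0,0,0,-2,25,0,-1],
    [0,0,0,-2,25,0,-1],
    [0,0,0,-2,25,0,-1],
    [0,0,0,-2,25,0,-1],
    [0,0,0,-2,25,0,-1]
  ]
}}

```text
time: 2.9
eef_pos: [0.5302, -0.2174, 0.242]
orientation: [3.142, 0.005, 0.001]
force: [0.9, -0.7, -0.1]
finger_gap: 0.998
grip_force: 0.0
```

{"method": "send_rows", "body": {
  "commands": [
    [0,0,0,-2,7,4,-1],
    [0,0,0,-2,7,4,-1],
    [0,0,0,-2,7,4,-1]
  ]
}}

```text
time: 3.2
eef_pos: [0.508, -0.2881, 0.1987]
orientation: [-3.14, 0.004, 0.009]
force: [0.7, 1.6, -0.4]
finger_gap: 0.999
grip_force: 0.0
```

Run:
```python
from h import *
C,im,s=snap('wrist','d.png')
print(s['time'],s['eef_pos'],R.from_rotvec(s['orientation']).as_euler('xyz',degrees=True),s['q'])
for q,z in(('gauge_fin',.029),('gauge',0)):
  for r in manip.mark_of('wrist',q)[:4]: print(q,r['pixel'],r['conf'],atz(C,r['pixel'],z))
```

```text
3.2 [ 0.50800345 -0.2880805   0.19873139] [-1.79891833e+02  3.13564031e-01 -1.51996388e-01] [-2.38983815e-01  3.51745478e-01 -1.54788236e-01 -6.31578657e-04
 -1.07002532e+00  1.80742696e+00]
gauge_fin [284.7, 204.8] 0.94 [ 0.49625165 -0.29470954  0.029     ]
gauge_fin [399.7, 260.9] 0.88 [ 0.44124687 -0.40276032  0.029     ]
gauge_fin [491.7, 74.5] 0.62 [ 0.60810692 -0.46546052  0.029     ]
gauge [284.0, 157.6] 0.71 [ 0.5336347  -0.29442214  0.        ]
gauge [433.5, 62.9] 0.67 [ 0.61848263 -0.42671062  0.        ]
gauge [396.4, 211.3] 0.62 [ 0.48091581 -0.40473074  0.        ]
```

View pics/d.png

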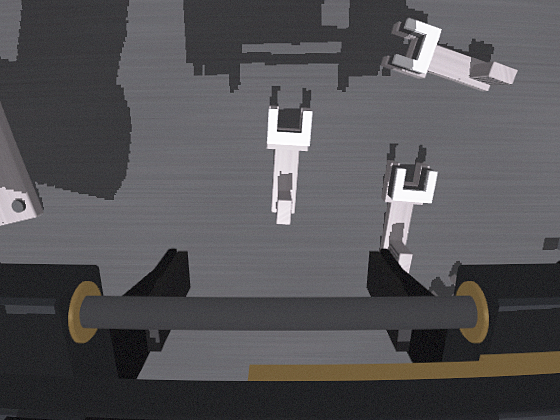

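The intended gauge is at image centre. Its fin is at (285,205), its fork at (289,125), and it points about +x. A twin lies to the right at (400,230). I measure the gauge's yaw from its mask.

Run:
```python
from h import *
s=manip.read_state();C=cam('wrist',s)
for r in manip.cut_out('wrist','gauge'):
    m=r['mask']; print(r['pixel'],r['conf'],m.sum())
    if abs(r['pixel'][0]-285)<20:
        for row in range(95,228,8):
            c=np.where(m[row])[0]
            if len(c): print(row,c.min(),c.max(),[atz(C,((c.min()+c.max())/2,row),z).round(4)[:2].tolist() for z in(.011,.033,.0435)])
```

```text
[287.8, 150.8] 0.97 3028
111 269 310 [[0.5805, -0.2973], [0.5811, -0.2966], [0.5814, -0.2962]]
119 269 310 [[0.5736, -0.2973], [0.5747, -0.2966], [0.5752, -0.2963]]
127 269 310 [[0.5666, -0.2974], [0.5681, -0.2967], [0.5689, -0.2964]]
135 268 309 [[0.5595, -0.2966], [0.5615, -0.2959], [0.5625, -0.2956]]
143 268 308 [[0.5523, -0.2962], [0.5548, -0.2956], [0.556, -0.2953]]
151 274 301 [[0.5451, -0.2958], [0.5481, -0.2952], [0.5495, -0.2949]]
159 274 297 [[0.5378, -0.294], [0.5412, -0.2936], [0.5429, -0.2933]]
167 274 297 [[0.5304, -0.2941], [0.5343, -0.2936], [0.5362, -0.2934]]
175 274 296 [[0.5229, -0.2937], [0.5273, -0.2932], [0.5294, -0.293]]
183 274 296 [[0.5154, -0.2938], [0.5203, -0.2933], [0.5226, -0.2931]]
191 273 296 [[0.5077, -0.2933], [0.5131, -0.2929], [0.5157, -0.2927]]
199 273 295 [[0.5, -0.2929], [0.5059, -0.2925], [0.5087, -0.2923]]
207 272 295 [[0.4921, -0.2925], [0.4985, -0.2921], [0.5016, -0.292]]
215 277 291 [[0.4841, -0.293], [0.4911, -0.2926], [0.4944, -0.2924]]
223 279 288 [[0.4761, -0.2926], [0.4836, -0.2922], [0.4871, -0.292]]
[435.9, 60.7] 0.76 4199
[401.6, 200.8] 0.63 3352
[453.6, 281.6] 0.61 44
```

{"method": "send_rows", "body": {
  "commands": [
    [0,0,3,-1.1,0.4,5,-1],
    [0,0,3,-1.1,0.4,10,-1],
    [0,0,3,-1.1,0.4,14,-1],
    [0,0,3,-1.1,0.4,16.4,-1],
    [0,0,3,-1.1,0.4,16.4,-1]
  ],
  "force": 35
}}

```text
time: 3.9
eef_pos: [0.4979, -0.289, 0.0348]
orientation: [-3.139, 0.078, 0.01]
force: [-0.7, -0.4, 0.6]
finger_gap: 1.0
grip_force: 0.0
```

{"method": "send_rows", "body": {
  "commands": [
    [0,0,0,0,0,0,1],
    [0,0,0,0,0,0,1],
    [0,0,0,0,0,0,1],
    [0,0,0,0,0,0,1],
    [0,0,0,0,0,0,1]
  ]
}}

```text
time: 4.4
eef_pos: [0.4996, -0.2913, 0.0385]
orientation: [3.14, -0.082, 0.003]
force: [0.3, -0.5, 0.1]
finger_gap: 0.634
grip_force: 0.0
```

{"method": "send_rows", "body": {
  "commands": [
    [0,0,0,0,0,0,1],
    [0,0,0,0,0,0,1],
    [0,0,0,0,0,0,1],
    [0,0,0,0,0,0,1],
    [0,0,0,0,0,0,1]
  ]
}}

```text
time: 4.9
eef_pos: [0.4991, -0.2912, 0.0375]
orientation: [3.14, -0.082, -0.0]
force: [-0.1, -2.9, 1.3]
finger_gap: 0.168
grip_force: 1.5
```

{"method": "send_rows", "body": {
  "commands": [
    [0,0,0,0,0,0,1],
    [0,0,0,0,0,0,1],
    [0,0,0,0,0,0,1]
  ]
}}

```text
time: 5.2
eef_pos: [0.4992, -0.2912, 0.0376]
orientation: [3.14, -0.082, 0.0]
force: [-0.3, -1.0, -0.3]
finger_gap: 0.134
grip_force: 34.9
```

{"method": "send_rows", "body": {
  "commands": [
    [0,0,0,0,0,-3,1],
    [0,0,0,0,0,-7,1],
    [0,0,0,0,0,-12,1],
    [0,0,0,0,0,-12,1],
    [0,0,0,0,0,-12,1]
  ]
}}

```text
time: 5.7
eef_pos: [0.4988, -0.2906, 0.1578]
orientation: [-3.139, 0.083, -0.001]
force: [-1.3, 1.0, -4.3]
finger_gap: 0.138
grip_force: 35.0
```

Run:
```python
from h import *
C,im,s=snap('wrist','e.png')
print(s['time'],s['eef_pos'],R.from_rotvec(s['orientation']).as_euler('xyz',degrees=True),s['q'],s['force'],s['grip_force'],s['finger_gap'])
T=np.array(R.from_rotvec(s['orientation']).as_matrix())
K=C
for q in('gauge_fin','gauge'):
  for r in manip.mark_of('wrist',q)[:3]: print(q,r['pixel'],r['conf'])
r=manip.cut_out('wrist','gauge')
for r in r:
    m=r['mask'];print(r['pixel'],r['conf'],m.sum())
    if m.sum()<2000: continue
    rows=np.where(m.any(1))[0];print(rows.min(),rows.max())
    for row in range(rows.min()+2,rows.max(),12):
        c=np.where(m[row])[0]
        X=atz(C,((c.min()+c.max())/2,row),s['eef_pos'][2]-.01)
        print(row,c.min(),c.max(),(T.T@(X-s['eef_pos'])).round(4))
```

```text
5.7 [ 0.49878882 -0.29055912  0.15780049] [-1.79934370e+02 -4.16889509e-02 -3.02742382e+00] [-2.47635482e-01  3.77329797e-01 -2.28800680e-01 -1.53928260e-03
 -9.64174280e-01  1.76647094e+00] [-1.32857711  0.97761324 -4.27593258] 34.96677819639444 0.13806509826096303
gauge_fin [414.0, 264.5] 0.87
gauge_fin [513.5, 44.0] 0.86
gauge_fin [277.9, 287.7] 0.84
gauge [408.2, 209.4] 0.88
gauge [494.7, 322.3] 0.88
gauge [278.1, 192.3] 0.74
[451.8, 39.5] 0.9 5474
0 66
2 396 450 [0.1164 0.0568 0.01  ]
14 418 448 [0.1122 0.0611 0.01  ]
26 415 481 [0.108  0.0675 0.01  ]
38 386 543 [0.1038 0.0747 0.01  ]
50 406 540 [0.0994 0.0787 0.01  ]
62 484 509 [0.0951 0.0891 0.01  ]
[414.6, 194.1] 0.84 4443
152 269
154 396 438 [0.0575 0.0596 0.01  ]
166 396 455 [0.0524 0.0639 0.01  ]
178 394 453 [0.0472 0.0636 0.01  ]
190 393 452 [0.0419 0.0637 0.01  ]
202 400 429 [0.0364 0.0607 0.01  ]
214 399 427 [0.0309 0.0606 0.01  ]
226 397 425 [0.0253 0.0603 0.0099]
238 396 423 [0.0196 0.0603 0.0099]
250 394 424 [0.0137 0.0607 0.0099]
262 394 430 [0.0077 0.0627 0.0099]
[276.9, 168.0] 0.74 9985
95 296
97 238 319 [0.0802 0.0012 0.0101]
109 234 323 [0.0755 0.0012 0.0101]
121 235 323 [0.0707 0.0014 0.01  ]
133 235 322 [0.0659 0.0012 0.01  ]
145 235 322 [0.061  0.0012 0.01  ]
157 236 321 [0.056  0.0012 0.01  ]
169 237 320 [0.0509 0.0012 0.01  ]
181 256 301 [0.0457 0.0012 0.01  ]
193 256 301 [0.0404 0.0012 0.01  ]
205 256 301 [0.035  0.0012 0.01  ]
217 257 301 [0.0296 0.0014 0.01  ]
229 257 300 [0.024  0.0012 0.01  ]
241 257 299 [0.0183 0.001  0.01  ]
253 267 290 [0.0124 0.0012 0.01  ]
265 266 291 [0.0065 0.0012 0.01  ]
277 265 291 [0.0004 0.001  0.01  ]
289 265 291 [-0.0059  0.001   0.01  ]
[5.3, 224.2] 0.68 357
[507.7, 337.3] 0.61 1253
```

View pics/e.png

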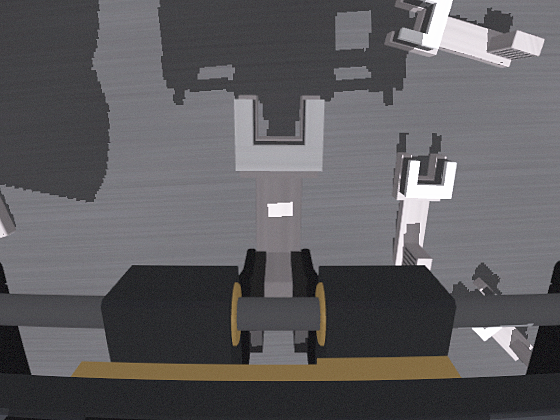

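The gauge is held straight: fork centred at (279,135), bar in line with the tool axis. I carry it to the front of the stand.

{"method": "send_rows", "body": {
  "commands": [
    [0,0,0,-3.6,-14.4,0,1],
    [0,0,0,-3.6,-14.4,0,1],
    [0,0,0,-3.6,-14.4,0,1],
    [0,0,0,-3.6,-14.4,0,1]
  ]
}}

```text
time: 6.3
eef_pos: [0.4683, -0.1413, 0.1561]
orientation: [-3.139, 0.073, 0.007]
force: [0.6, -0.9, -4.0]
finger_gap: 0.133
grip_force: 35.0
```

{"method": "send_rows", "body": {
  "commands": [
    [0,0,-16.5,-3.6,-14.4,4,1],
    [0,0,-16.5,-3.6,-14.4,4,1],
    [0,0,-16.5,-3.6,-14.4,4,1],
    [0,0,-16.5,-3.6,-14.4,4,1],
    [0,0,-16.5,-3.6,-14.4,4,1]
  ]
}}

```text
time: 6.8
eef_pos: [0.4416, 0.0011, 0.1166]
orientation: [3.118, 0.374, -0.004]
force: [0.1, -0.5, -4.1]
finger_gap: 0.139
grip_force: 35.0
```

{"method": "send_rows", "body": {
  "commands": [
    [0,0,0,0,0,3,1],
    [0,0,0,0,0,3,1],
    [0,0,0,0,0,3,1]
  ]
}}

```text
time: 7.1
eef_pos: [0.4422, -0.001, 0.0874]
orientation: [3.119, 0.367, -0.003]
force: [-0.3, -0.3, -3.0]
finger_gap: 0.131
grip_force: 35.0
```

Run:
```python
from h import *
C,im,s=snap('wrist','f.png')
print(s['time'],s['eef_pos'],R.from_rotvec(s['orientation']).as_euler('xyz',degrees=True),s['q'],s['force'],s['grip_force'],s['finger_gap'])
for q,z in(('gauge',s['eef_pos'][2]-.0376),('seat',.014),('collar_mid',.0715),('stand',0)):
  for r in manip.mark_of('wrist',q)[:2]: print(q,r['pixel'],r['conf'],atz(C,r['pixel'],z))
```

```text
7.1 [ 0.44217746 -0.00100239  0.08736815] [1.79964221e+02 1.15070763e-01 1.34203185e+01] [ 3.67738951e-01  2.69623292e-01 -6.30034013e-01  5.63840273e-04
 -6.73212713e-01  1.43684556e+00] [-0.25789814 -0.27349815 -3.03853906] 34.99471646267921 0.131166068255271
gauge [279.2, 191.9] 0.7 [0.47530256 0.00524193 0.04976815]
gauge [282.2, 288.0] 0.66 [ 0.42260564 -0.00909558  0.04976815]
seat [163.3, 268.4] 0.46 [0.39908019 0.06463681 0.014     ]
```

View pics/f.png

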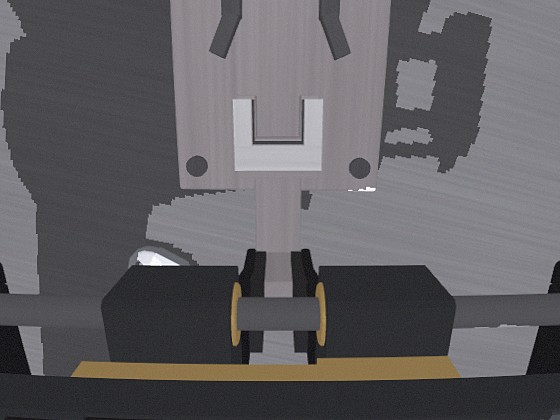

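The fork is centred at (278,135) and the cheek mouths at (220,55) and (340,55). The plate's front edge, from (180,188) to (380,190), shows a 0.6° yaw error. I lower the gauge onto the plate.

{"method": "send_rows", "body": {
  "commands": [
    [0,0,0.6,0,0,2,1],
    [0,0,0.6,0,0.03,3.2,1],
    [0,0,0.6,0,0.03,3.2,1],
    [0,0,0.6,0,0.03,3.4,1],
    [0,0,0.6,0,0.03,3.4,1]
  ]
}}

```text
time: 7.85
eef_pos: [0.443, 0.0001, 0.0542]
orientation: [-3.121, -0.354, -0.002]
force: [0.4, -0.2, -3.7]
finger_gap: 0.136
grip_force: 35.0
```

{"method": "send_rows", "body": {
  "commands": [
    [0,0,0,0,0,0.05,1],
    [0,0,0,0,0,0.1,1],
    [0,0,0,0,0,0.1,1]
  ]
}}

```text
time: 8.15
eef_pos: [0.4425, 0.0, 0.0528]
orientation: [-3.122, -0.354, -0.001]
force: [0.1, -0.1, -4.3]
finger_gap: 0.13
grip_force: 35.0
```

{"method": "send_rows", "body": {
  "commands": [
    [0,0,0,0,0,0.08,1],
    [0,0,0,0,0,0.08,1],
    [0,0,0,0,0,0.08,1]
  ]
}}

```text
time: 8.45
eef_pos: [0.4424, -0.0001, 0.052]
orientation: [3.122, 0.354, 0.0]
force: [-2.0, -0.0, -0.1]
finger_gap: 0.133
grip_force: 35.0
```

{"method": "send_rows", "body": {
  "commands": [
    [0,0,0,0,0,0.05,1],
    [0,0,0,0,0,0.05,1],
    [0,0,0,0,0,0.05,1]
  ]
}}

```text
time: 8.75
eef_pos: [0.4422, -0.0001, 0.0516]
orientation: [3.122, 0.353, 0.0]
force: [-4.6, 1.2, 5.4]
finger_gap: 0.132
grip_force: 35.0
```

{"method": "send_rows", "body": {
  "commands": [
    [0,0,0,1,0,-0.04,1],
    [0,0,0,2,0,-0.04,1],
    [0,0,0,3,0,-0.04,1],
    [0,0,0,4,0,-0.04,1],
    [0,0,0,4,0,-0.04,1]
  ]
}}

```text
time: 9.25
eef_pos: [0.4823, 0.009, 0.0515]
orientation: [3.122, 0.353, 0.002]
force: [0.3, -1.3, -0.3]
finger_gap: 0.139
grip_force: 35.0
```

{"method": "send_rows", "body": {
  "commands": [
    [0,0,0,0.5,0,0,1],
    [0,0,0,1,0,0,1],
    [0,0,0,1.5,0,0,1],
    [0,0,0,2,0,0,1],
    [0,0,0,2,0,0,1]
  ]
}}

```text
time: 9.75
eef_pos: [0.5013, 0.0135, 0.0515]
orientation: [3.122, 0.354, 0.001]
force: [-1.2, -1.3, 1.6]
finger_gap: 0.133
grip_force: 35.0
```

Run:
```python
from h import *
C,im,s=snap('wrist','g.png')
print(s['time'],s['eef_pos'],R.from_rotvec(s['orientation']).as_euler('xyz',degrees=True),s['q'],s['force'],s['wrist_torque'])
```

```text
9.75 [0.50134307 0.01347252 0.05147746] [ 1.79993743e+02 -1.88754513e-02  1.29251661e+01] [ 3.51239372e-01  4.10151016e-01 -5.26256203e-01  2.52572043e-04
 -6.34075968e-01  1.44494019e+00] [-1.15721005 -1.32330592  1.6180271 ] [-0.23978919  0.49474585  0.00845163]
```

View pics/g.png

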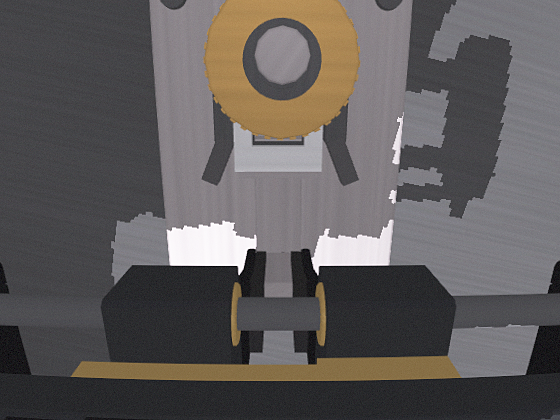

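The fork (235–323, centre 279) is between the cheeks, and the rod top is at (282,55), so it is aligned. I keep pushing until it meets the rod.

{"method": "send_rows", "body": {
  "commands": [
    [0,0,0,0.4,0.03,0,1],
    [0,0,0,0.8,0.05,0,1],
    [0,0,0,1.1,0.05,0,1],
    [0,0,0,1.2,0.05,0,1],
    [0,0,0,1.2,0.05,0,1]
  ]
}}

```text
time: 10.3
eef_pos: [0.5122, 0.0154, 0.0515]
orientation: [3.121, 0.353, -0.002]
force: [-3.5, -0.6, 2.8]
finger_gap: 0.137
grip_force: 35.0
```

{"method": "send_rows", "body": {
  "commands": [
    [0,0,0,0.1,0,0,1],
    [0,0,0,0.2,0,0,1],
    [0,0,0,0.2,0,0,1]
  ]
}}

```text
time: 10.6
eef_pos: [0.5152, 0.0162, 0.0515]
orientation: [-3.121, -0.353, -0.003]
force: [-1.3, 0.5, -1.4]
finger_gap: 0.138
grip_force: 35.0
```

{"method": "send_rows", "body": {
  "commands": [
    [0,0,0,0.1,0,0,1],
    [0,0,0,0.15,0,0,1],
    [0,0,0,0.15,0,0,1]
  ]
}}

```text
time: 10.9
eef_pos: [0.5168, 0.0166, 0.0515]
orientation: [-3.121, -0.353, -0.003]
force: [0.1, -0.9, -3.4]
finger_gap: 0.134
grip_force: 35.0
```

{"method": "send_rows", "body": {
  "commands": [
    [0,0,0,0.1,0,0,1],
    [0,0,0,0.1,0,0,1]
  ]
}}

```text
time: 11.1
eef_pos: [0.5179, 0.0168, 0.0516]
orientation: [-3.121, -0.353, -0.003]
force: [0.5, -0.0, -3.8]
finger_gap: 0.129
grip_force: 35.0
```

{"method": "send_rows", "body": {
  "commands": [
    [0,0,0,0.1,0,0,1],
    [0,0,0,0.1,0,0,1]
  ]
}}

```text
time: 11.3
eef_pos: [0.5184, 0.0169, 0.0516]
orientation: [-3.122, -0.353, -0.001]
force: [0.3, -0.2, -3.5]
finger_gap: 0.135
grip_force: 35.0
```

{"method": "send_rows", "body": {
  "commands": [
    [0,0,0,0.1,0,0,1],
    [0,0,0,0.1,0,0,1]
  ]
}}

```text
time: 11.5
eef_pos: [0.5192, 0.0171, 0.0517]
orientation: [-3.122, -0.354, -0.001]
force: [0.2, -1.1, -3.8]
finger_gap: 0.13
grip_force: 35.0
```

{"method": "send_rows", "body": {
  "commands": [
    [0,0,0,0.1,0,0.02,1],
    [0,0,0,0.1,0,0.02,1]
  ]
}}

```text
time: 11.7
eef_pos: [0.5198, 0.0172, 0.0515]
orientation: [3.122, 0.353, -0.001]
force: [-1.0, -0.1, -2.1]
finger_gap: 0.134
grip_force: 35.0
```

{"method": "send_rows", "body": {
  "commands": [
    [0,0,0,0.1,0,0,1],
    [0,0,0,0.1,0,0,1]
  ]
}}

```text
time: 11.9
eef_pos: [0.5211, 0.0174, 0.0515]
orientation: [-3.122, -0.353, -0.001]
force: [-0.5, -0.4, -2.7]
finger_gap: 0.133
grip_force: 35.0
```

{"method": "send_rows", "body": {
  "commands": [
    [0,0,0,0.1,0,0,1],
    [0,0,0,0.1,0,0,1]
  ]
}}

```text
time: 12.1
eef_pos: [0.5217, 0.0176, 0.0515]
orientation: [3.121, 0.353, -0.001]
force: [-2.1, -0.1, -1.5]
finger_gap: 0.133
grip_force: 35.0
```

{"method": "send_rows", "body": {
  "commands": [
    [0,0,0,0.1,0,0,1],
    [0,0,0,0.1,0,0,1]
  ]
}}

```text
time: 12.3
eef_pos: [0.5217, 0.0176, 0.0515]
orientation: [3.121, 0.353, -0.004]
force: [-5.7, -0.7, 2.8]
finger_gap: 0.136
grip_force: 35.0
```

{"method": "send_rows", "body": {
  "commands": [
    [0,0,0,0.1,0,0,1],
    [0,0,0,0.1,0,0,1]
  ]
}}

```text
time: 12.5
eef_pos: [0.5218, 0.0176, 0.0515]
orientation: [3.121, 0.353, -0.007]
force: [-7.8, -0.3, 4.8]
finger_gap: 0.132
grip_force: 35.0
```

{"method": "send_rows", "body": {
  "commands": [
    [0,0,0,0.1,0,0,1],
    [0,0,0,0.1,0,0,1]
  ]
}}

```text
time: 12.7
eef_pos: [0.5218, 0.0175, 0.0514]
orientation: [3.121, 0.352, -0.01]
force: [-9.0, -0.1, 7.3]
finger_gap: 0.137
grip_force: 35.0
```

Run:
```python
from h import *
C,im,s=snap('wrist','i.png')
print(s['time'],s['eef_pos'],R.from_rotvec(s['orientation']).as_euler('xyz',degrees=True),s['force'],s['wrist_torque'])
```

```text
12.7 [0.5218143  0.01753899 0.05143918] [179.99452518   0.38220071  12.87652976] [-9.01088967 -0.11098795  7.28722627] [-0.0160638   2.67506949  0.03601281]
```

View pics/i.png

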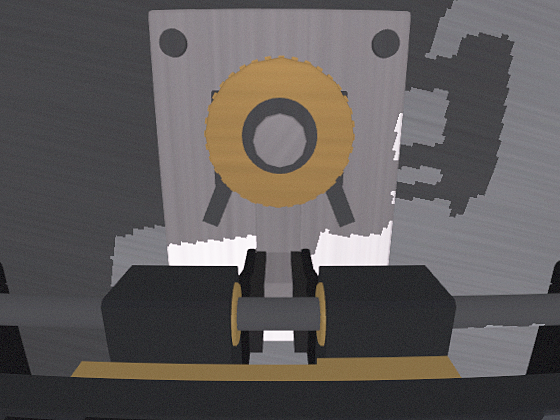

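The fork is home under the collar, and the rod top is at (280,140). Next I relax the push, release and rise.

{"method": "send_rows", "body": {
  "commands": [
    [0,0,0,-0.2,0,0,1],
    [0,0,0,-0.25,0,-0.02,1],
    [0,0,0,-0.25,0,-0.02,1]
  ]
}}

```text
time: 13.05
eef_pos: [0.5217, 0.0175, 0.0515]
orientation: [3.121, 0.353, -0.002]
force: [-4.4, -0.7, 0.6]
finger_gap: 0.136
grip_force: 35.0
```

Run:
```python
from h import *
s=manip.read_state();print(s['eef_pos'],s['force'],s['wrist_torque'])
C=cam('wrist',s)
for z in(.098,): print(atz(C,(280,140),z))
T=R.from_rotvec(s['orientation']).as_matrix();X=atz(C,(280,140),.098);print(T.T@(X-s['eef_pos']))
```

```text
[0.5217344  0.01751872 0.05147314] [-4.35868876 -0.68701546  0.61132202] [-0.29055808  1.30890982 -0.02108898]
[0.5891482 0.0314546 0.098    ]
[ 0.06875174  0.0014721  -0.0466327 ]
```

{"method": "send_rows", "body": {
  "commands": [
    [0,0,0,0,0,0,-1],
    [0,0,0,0,0,0,-1],
    [0,0,0,0,0,0,-1],
    [0,0,0,0,0,0,-1]
  ]
}}

```text
time: 13.45
eef_pos: [0.5234, 0.0181, 0.052]
orientation: [-3.121, -0.354, -0.003]
force: [0.3, -0.5, -0.4]
finger_gap: 0.413
grip_force: 0.0
```

{"method": "send_rows", "body": {
  "commands": [
    [0,0,0,0,0,-3,-1],
    [0,0,0,0,0,-7,-1],
    [0,0,0,0,0,-9,-1],
    [0,0,0,0,0,-9,-1],
    [0,0,0,0,0,-9,-1]
  ]
}}

```text
time: 13.95
eef_pos: [0.5224, 0.0179, 0.1418]
orientation: [-3.121, -0.353, -0.002]
force: [-1.5, -0.5, -0.4]
finger_gap: 0.87
grip_force: 0.0
```

Run:
```python
from h import *
C,im,s=snap('wrist','j.png')
print(s['time'],s['eef_pos'],R.from_rotvec(s['orientation']).as_euler('xyz',degrees=True),s['q'],s['force'],s['wrist_torque'],s['finger_gap'])
for q,z in(('gauge_fin',.043),('collar_mid',.0715)):
  for r in manip.mark_of('wrist',q)[:2]: print(q,r['pixel'],r['conf'],atz(C,r['pixel'],z))
g=cv2.cvtColor(im,cv2.COLOR_RGB2GRAY)
m=manip.cut_out('wrist','collar')[0]['mask'];ys,xs=np.where(m);print('collar bbox',xs.min(),xs.max(),ys.min(),ys.max())
```

```text
13.95 [0.52239859 0.01792325 0.14180965] [-1.79972032e+02 -6.48631112e-02  1.28997748e+01] [ 3.44785350e-01  3.10593107e-01 -3.81413420e-01 -4.54386375e-04
 -8.77607607e-01  1.45144494e+00] [-1.49019556 -0.53261338 -0.37880453] [-0.01648931  0.06219895 -0.05975621] 0.870484468252311
gauge_fin [278.9, 224.9] 0.67 [0.51776752 0.01523287 0.043     ]
collar_mid [278.4, 119.1] 0.68 [0.58917871 0.03200349 0.0715    ]
collar bbox 238 320 77 161
```

View pics/j.png

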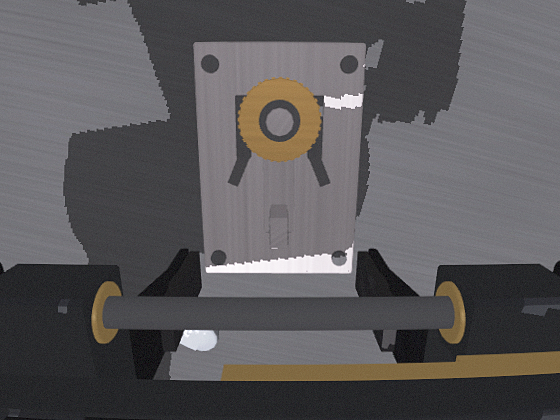

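The gauge stayed home, with its fin at (279,225) and the collar centred at (279,120). I move over the rod and wind the wrist back for turning room.

{"method": "send_rows", "body": {
  "commands": [
    [0,0,-8.5,3,0,0,-1],
    [0,0,-17,6.9,0,0,-1],
    [0,0,-25.5,6.9,0,0,-1],
    [0,0,-34,6.9,0,0,-1],
    [0,0,-42,6.9,0,0,-1]
  ],
  "force": 15
}}

```text
time: 14.65
eef_pos: [0.5894, 0.0331, 0.14]
orientation: [-2.783, -1.456, 0.004]
force: [-0.2, 1.0, -0.1]
finger_gap: 1.001
grip_force: 0.0
```

{"method": "send_rows", "body": {
  "commands": [
    [0,0,-8.5,0,0,0,-1],
    [0,0,-17,0,0,0,-1],
    [0,0,-25.5,0,0,0,-1],
    [0,0,-34,0,0,0,-1],
    [0,0,-40,0,0,0,-1]
  ]
}}

```text
time: 15.15
eef_pos: [0.5892, 0.0331, 0.1404]
orientation: [-2.118, -2.319, 0.003]
force: [-0.3, 0.6, -0.7]
finger_gap: 1.003
grip_force: 0.0
```

{"method": "send_rows", "body": {
  "commands": [
    [0,0,0,0,0,0,-1],
    [0,0,0,0,0,0,-1],
    [0,0,0,0,0,0,-1]
  ]
}}

```text
time: 15.45
eef_pos: [0.5895, 0.0332, 0.1412]
orientation: [-2.126, -2.313, 0.001]
force: [1.4, 0.2, -0.5]
finger_gap: 1.001
grip_force: 0.0
```

Run:
```python
from h import *
C,im,s=snap('wrist','k.png')
Rm=R.from_rotvec(s['orientation'])
print(s['time'],s['eef_pos'],Rm.as_euler('xyz',degrees=True),s['q'],s['force'],s['wrist_torque'],s['finger_gap'])
print('to rod tool',Rm.as_matrix().T@(np.array([.5895,.033,.077])-s['eef_pos']))
m=manip.cut_out('wrist','collar')
if m:
    ys,xs=np.where(m[0]['mask']);print(m[0]['conf'],'collar bbox',xs.min(),xs.max(),ys.min(),ys.max())
    X=atz(C,((xs.min()+xs.max())/2,(ys.min()+ys.max())/2),.083);print(X,Rm.as_matrix().T@(X-s['eef_pos']))
```

```text
15.45 [0.58949541 0.0331695  0.14118814] [-1.79954547e+02  1.23481677e-02  9.48305297e+01] [ 3.30285760e-01  4.15481515e-01 -2.15371719e-01  1.96252393e-05
 -9.40764993e-01  2.89560389e+00] [ 1.3747184   0.20745448 -0.46518721] [-0.09740923 -0.14164494  0.01548582] 1.0006009796154929
to rod tool [-1.55447751e-04  4.12237647e-05  6.41881581e-02]
0.89 collar bbox 240 315 194 275
[0.58898291 0.03518114 0.083     ] [ 0.00206019 -0.00029512  0.05818795]
```

{"method": "send_rows", "body": {
  "commands": [
    [0,0,0,0,-0.05,3,-1],
    [0,0,0,0,-0.05,5.5,-1],
    [0,0,0,0,-0.05,6.4,-1],
    [0,0,0,0,-0.05,6.4,-1],
    [0,0,0,0,-0.05,6.4,-1]
  ],
  "force": 12
}}

```text
time: 16.05
eef_pos: [0.59, 0.0333, 0.0786]
orientation: [2.123, 2.314, 0.002]
force: [0.7, -0.2, -0.1]
finger_gap: 1.001
grip_force: 0.0
```

{"method": "send_rows", "body": {
  "commands": [
    [0,0,0,0,0,0,0.2],
    [0,0,0,0,0,0,0.2],
    [0,0,0,0,0,0,0.2],
    [0,0,0,0,0,0,0.2],
    [0,0,0,0,0,0,0.2]
  ]
}}

```text
time: 16.55
eef_pos: [0.5892, 0.0332, 0.0779]
orientation: [2.124, 2.315, 0.001]
force: [-0.4, 0.8, -1.0]
finger_gap: 0.63
grip_force: 0.0
```

{"method": "send_rows", "body": {
  "commands": [
    [0,0,0,0,0,0,0.2],
    [0,0,0,0,0,0,0.2],
    [0,0,0,0,0,0,0.2],
    [0,0,0,0,0,0,0.2]
  ]
}}

```text
time: 16.95
eef_pos: [0.5892, 0.0332, 0.0777]
orientation: [2.124, 2.315, 0.0]
force: [0.1, 0.6, -0.5]
finger_gap: 0.505
grip_force: 12.0
```

```bash
cat > st.py <<'E'
from h import *
s=manip.read_state();Rm=R.from_rotvec(s['orientation'])
print(s['time'],np.round(s['eef_pos'],4),Rm.as_euler('xyz',degrees=True).round(2),'q6',s['q'][5],'F',np.round(s['force'],2),'M',np.round(s['wrist_torque'],3),'Ft',np.round(Rm.as_matrix().T@s['force'],2),s['finger_gap'],s['grip_force'])
E
python3 st.py
```

```text
16.95 [0.5892 0.0332 0.0777] [179.99   0.    94.92] q6 2.896902032180301 F [ 0.11  0.56 -0.47] M [-0.126 -0.191 -0.017] Ft [0.55 0.16 0.47] 0.5051134616276054 11.999916031491011
```

Grip is centred: the gap is 44 mm with no side force. I turn clockwise, following the thread's lead downward.

{"method": "send_rows", "body": {
  "commands": [
    [0,0,8,0,0,0.044,0.2],
    [0,0,16,0,0,0.089,0.2],
    [0,0,24,0,0,0.133,0.2],
    [0,0,32,0,0,0.178,0.2],
    [0,0,40,0,0,0.222,0.2]
  ],
  "force": 10
}}

```text
time: 17.45
eef_pos: [0.5896, 0.0331, 0.0755]
orientation: [2.791, 1.441, 0.001]
force: [0.7, -1.4, -0.7]
finger_gap: 0.499
grip_force: 10.0
```

```bash
python3 st.py
```

```text
17.45 [0.5896 0.0331 0.0755] [ 1.7996e+02 -3.0000e-02  5.4600e+01] q6 2.1931228910576177 F [ 0.71 -1.43 -0.67] M [-0.318 -0.375  0.032] Ft [-0.75  1.41  0.68] 0.4989611011877333 9.991351934149861
```

{"method": "send_rows", "body": {
  "commands": [
    [0,0,6,0,0,0.033,0.2],
    [0,0,12,0,0,0.067,0.2],
    [0,0,18,0,0,0.1,0.2],
    [0,0,24,0,0,0.133,0.2],
    [0,0,30,0,0,0.167,0.2]
  ]
}}

```text
time: 17.95
eef_pos: [0.5897, 0.0329, 0.0738]
orientation: [3.068, 0.671, 0.002]
force: [1.8, -2.8, -1.2]
finger_gap: 0.5
grip_force: 10.0
```

```bash
python3 st.py
```

```text
17.95 [0.5897 0.0329 0.0738] [ 1.7996e+02 -5.0000e-02  2.4690e+01] q6 1.6710159199989802 F [ 1.8  -2.81 -1.2 ] M [-0.569 -0.56  -0.007] Ft [0.46 3.31 1.2 ] 0.5003717900694019 9.99447672162205
```

{"method": "send_rows", "body": {
  "commands": [
    [0,0,4,0,0,0.022,0.2],
    [0,0,8,0,0,0.044,0.2],
    [0,0,12,0,0,0.067,0.2]
  ],
  "force": 7
}}

```text
time: 18.25
eef_pos: [0.5897, 0.0328, 0.0731]
orientation: [3.122, 0.349, 0.002]
force: [2.5, -2.1, -0.3]
finger_gap: 0.5
grip_force: 7.0
```

```bash
python3 st.py
```

```text
18.25 [0.5897 0.0328 0.0731] [ 1.7996e+02 -6.0000e-02  1.2760e+01] q6 1.4629586747313508 F [ 2.51 -2.14 -0.29] M [-0.645 -0.499  0.054] Ft [1.98 2.64 0.29] 0.5002677732919575 6.996887389104813
```

{"method": "send_rows", "body": {
  "commands": [
    [0,0,4,0,0,0.022,0.2],
    [0,0,8,0,0,0.044,0.2],
    [0,0,12,0,0,0.067,0.2]
  ]
}}

```text
time: 18.55
eef_pos: [0.5897, 0.0327, 0.0725]
orientation: [3.141, 0.021, 0.002]
force: [1.9, -2.8, -0.9]
finger_gap: 0.504
grip_force: 7.0
```

```bash
python3 st.py
```

```text
18.55 [0.5897 0.0327 0.0725] [ 1.7997e+02 -6.0000e-02  7.6000e-01] q6 1.2534999926728758 F [ 1.86 -2.78 -0.94] M [-0.74  -0.543  0.019] Ft [1.83 2.8  0.95] 0.5035024826977602 6.9969702791422606
```

{"method": "send_rows", "body": {
  "commands": [
    [0,0,4,0,0,0.022,0.2],
    [0,0,8,0,0,0.044,0.2],
    [0,0,12,0,0,0.067,0.2]
  ]
}}

```text
time: 18.85
eef_pos: [0.5898, 0.0326, 0.0718]
orientation: [3.126, -0.307, 0.002]
force: [2.1, -2.6, -1.4]
finger_gap: 0.503
grip_force: 7.0
```

```bash
python3 st.py
```

```text
18.85 [0.5898 0.0326 0.0718] [ 1.7997e+02 -7.0000e-02 -1.1240e+01] q6 1.0440581064278636 F [ 2.07 -2.58 -1.44] M [-0.882 -0.552 -0.019] Ft [2.53 2.13 1.45] 0.5033484692148434 6.996951475739479
```

```bash
cat > st.py <<'E'
from h import *
s=manip.read_state();Rm=R.from_rotvec(s['orientation'])
print(s['time'],np.round(s['eef_pos'],4),'yaw',Rm.as_euler('xyz',degrees=True)[2].round(2),'F',np.round(s['force'],1),'Mz',np.round(s['wrist_torque'][2],3),'tau6',round(s['tau'][5],3),round(s['grip_force'],1))
E
python3 st.py
```

```text
18.85 [0.5898 0.0326 0.0718] yaw -11.24 F [ 2.1 -2.6 -1.4] Mz -0.019 tau6 0.432 7.0
```

{"method": "send_rows", "body": {
  "commands": [
    [0,0,4,0,0,0.022,0.2],
    [0,0,8,0,0,0.044,0.2],
    [0,0,12,0,0,0.067,0.2]
  ]
}}

```text
time: 19.15
eef_pos: [0.5897, 0.0325, 0.0711]
orientation: [3.077, -0.633, 0.002]
force: [1.3, -4.0, -1.1]
finger_gap: 0.499
grip_force: 7.0
```

```bash
python3 st.py
```

```text
19.15 [0.5897 0.0325 0.0711] yaw -23.24 F [ 1.3 -4.  -1.1] Mz -0.023 tau6 0.433 7.0
```

{"method": "send_rows", "body": {
  "commands": [
    [0,0,4,0,0,0.022,0.2],
    [0,0,8,0,0,0.044,0.2],
    [0,0,12,0,0,0.067,0.2]
  ]
}}

```text
time: 19.45
eef_pos: [0.5897, 0.0324, 0.0705]
orientation: [2.994, -0.951, 0.002]
force: [1.2, -3.7, -0.0]
finger_gap: 0.504
grip_force: 7.0
```

```bash
python3 st.py
```

```text
19.45 [0.5897 0.0324 0.0705] yaw -35.24 F [ 1.2 -3.7 -0. ] Mz 0.052 tau6 0.433 7.0
```

{"method": "send_rows", "body": {
  "commands": [
    [0,0,4,0,0,0.022,0.2],
    [0,0,8,0,0,0.044,0.2],
    [0,0,12,0,0,0.067,0.2]
  ]
}}

```text
time: 19.75
eef_pos: [0.5896, 0.0323, 0.0698]
orientation: [2.878, -1.258, 0.002]
force: [1.4, -4.0, 0.0]
finger_gap: 0.501
grip_force: 7.0
```

```bash
python3 st.py
```

```text
19.75 [0.5896 0.0323 0.0698] yaw -47.24 F [ 1.4 -4.   0. ] Mz 0.039 tau6 0.434 7.0
```

Joint-6 torque is a clean signal, steady at 0.433 while the collar turns freely. About +0.10 on that means a 10 N nip.

{"method": "send_rows", "body": {
  "commands": [
    [0,0,4,0,0,0.022,0.2],
    [0,0,8,0,0,0.044,0.2],
    [0,0,12,0,0,0.067,0.2]
  ]
}}

```text
time: 20.05
eef_pos: [0.5895, 0.0322, 0.0691]
orientation: [2.73, -1.552, 0.001]
force: [0.9, -3.6, 0.2]
finger_gap: 0.504
grip_force: 7.0
```

```bash
python3 st.py
```

```text
20.05 [0.5895 0.0322 0.0691] yaw -59.24 F [ 0.9 -3.6  0.2] Mz 0.024 tau6 0.435 7.0
```

{"method": "send_rows", "body": {
  "commands": [
    [0,0,4,0,0,0.022,0.2],
    [0,0,8,0,0,0.044,0.2],
    [0,0,12,0,0,0.067,0.2]
  ]
}}

```text
time: 20.35
eef_pos: [0.5894, 0.0322, 0.0685]
orientation: [2.553, -1.829, 0.001]
force: [0.5, -3.9, -1.2]
finger_gap: 0.496
grip_force: 7.0
```

```bash
python3 st.py
```

```text
20.35 [0.5894 0.0322 0.0685] yaw -71.24 F [ 0.5 -3.9 -1.2] Mz 0.032 tau6 0.429 7.0
```

{"method": "send_rows", "body": {
  "commands": [
    [0,0,4,0,0,0.022,0.2],
    [0,0,8,0,0,0.044,0.2],
    [0,0,12,0,0,0.067,0.2]
  ]
}}

```text
time: 20.65
eef_pos: [0.5893, 0.0322, 0.0679]
orientation: [2.348, -2.085, 0.001]
force: [1.1, -4.8, 0.5]
finger_gap: 0.503
grip_force: 7.0
```

```bash
python3 st.py
```

```text
20.65 [0.5893 0.0322 0.0679] yaw -83.22 F [ 1.1 -4.8  0.5] Mz 0.11 tau6 0.336 7.0
```

{"method": "send_rows", "body": {
  "commands": [
    [0,0,4,0,0,0.022,0.2],
    [0,0,8,0,0,0.044,0.2],
    [0,0,12,0,0,0.067,0.2]
  ]
}}

```text
time: 20.95
eef_pos: [0.5892, 0.0324, 0.0674]
orientation: [2.118, -2.319, 0.001]
force: [-0.3, -2.6, 2.6]
finger_gap: 0.507
grip_force: 7.0
```

```bash
python3 st.py
```

```text
20.95 [0.5892 0.0324 0.0674] yaw -95.2 F [-0.3 -2.6  2.6] Mz 0.193 tau6 0.246 7.0
```

The collar made contact at about yaw −71°. At −83° the torque matched roughly 10 N, and now it is about 18 N, so I back off and come forward again to the lighter setting.

{"method": "send_rows", "body": {
  "commands": [
    [0,0,-7,0,0,-0.039,0.2],
    [0,0,-14,0,0,-0.078,0.2],
    [0,0,-20,0,0,-0.111,0.2],
    [0,0,-20,0,0,-0.111,0.2]
  ]
}}

```text
time: 21.35
eef_pos: [0.5893, 0.0325, 0.0683]
orientation: [2.491, -1.914, 0.001]
force: [0.9, -3.9, -0.4]
finger_gap: 0.499
grip_force: 7.0
```

```bash
python3 st.py
```

```text
21.35 [0.5893 0.0325 0.0683] yaw -75.08 F [ 0.9 -3.9 -0.4] Mz 0.069 tau6 0.333 7.0
```

{"method": "send_rows", "body": {
  "commands": [
    [0,0,2,0,0,0.011,0.2],
    [0,0,5,0,0,0.028,0.2]
  ]
}}

```text
time: 21.55
eef_pos: [0.5893, 0.0325, 0.0681]
orientation: [2.401, -2.026, 0.001]
force: [1.0, -3.7, 0.8]
finger_gap: 0.509
grip_force: 7.0
```

```bash
python3 st.py
```

```text
21.55 [0.5893 0.0325 0.0681] yaw -80.32 F [ 1.  -3.7  0.8] Mz 0.142 tau6 0.312 7.0
```

Run:
```python
from h import *
for i in range(8):
    s=manip.read_state();print(s['time'],R.from_rotvec(s['orientation']).as_euler('xyz',degrees=True)[2].round(2),np.round(s['wrist_torque'],3),np.round(s['force'],1),round(s['tau'][5],4)); manip.get_image('wrist')
```

```text
21.55 -80.32 [-0.935 -0.232  0.142] [ 1.  -3.7  0.8] 0.3115
21.6 -80.4 [-1.023 -0.322 -0.011] [ 1.2 -3.9 -0. ] -0.1127
21.65 -80.2 [-1.191 -0.351 -0.006] [ 0.2 -4.2  1.2] -0.1448
21.7 -80.13 [-1.344 -0.396 -0.067] [ 1.2 -4.2  1. ] 0.0044
21.75 -80.11 [-1.423 -0.43  -0.107] [ 1.1 -5.   2. ] 0.0511
21.8 -80.11 [-1.432 -0.422 -0.102] [ 1.3 -4.4  0.3] 0.0618
21.85 -80.1 [-1.518 -0.418 -0.081] [ 2.4 -5.1  0.7] 0.0668
21.9 -80.1 [-1.43  -0.459 -0.042] [ 0.3 -4.9  1.9] 0.0678
```

{"method": "send_rows", "body": {
  "commands": [
    [0,0,-4,0,0,-0.022,0.2],
    [0,0,-8,0,0,-0.044,0.2],
    [0,0,-12,0,0,-0.067,0.2],
    [0,0,-16,0,0,-0.089,0.2],
    [0,0,-20,0,0,-0.111,0.2]
  ],
  "force": 10
}}

```text
time: 22.45
eef_pos: [0.5893, 0.0326, 0.0691]
orientation: [2.721, -1.569, 0.001]
force: [1.2, -5.5, -0.1]
finger_gap: 0.501
grip_force: 10.0
```

```bash
python3 st.py
```

```text
22.45 [0.5893 0.0326 0.0691] yaw -59.93 F [ 1.2 -5.5 -0.1] Mz -0.04 tau6 -0.419 10.0
```

{"method": "send_rows", "body": {
  "commands": [
    [0,0,4,0,0,0.022,0.2],
    [0,0,8,0,0,0.044,0.2],
    [0,0,12,0,0,0.067,0.2]
  ]
}}

```text
time: 22.75
eef_pos: [0.5893, 0.0326, 0.0684]
orientation: [2.537, -1.852, 0.001]
force: [1.7, -5.5, 0.5]
finger_gap: 0.506
grip_force: 10.0
```

```bash
python3 st.py
```

```text
22.75 [0.5893 0.0326 0.0684] yaw -72.24 F [ 1.7 -5.5  0.5] Mz 0.033 tau6 0.429 10.0
```

{"method": "send_rows", "body": {
  "commands": [
    [0,0,4,0,0,0.022,0.2]
  ]
}}

```text
time: 22.85
eef_pos: [0.5893, 0.0326, 0.0682]
orientation: [2.471, -1.939, 0.001]
force: [1.4, -4.8, 1.7]
finger_gap: 0.505
grip_force: 10.0
```

```bash
python3 st.py
```

```text
22.85 [0.5893 0.0326 0.0682] yaw -76.24 F [ 1.4 -4.8  1.7] Mz 0.019 tau6 0.402 10.0
```

Consistent: contact is at about −72°, so 10 N falls at about −84°.

{"method": "send_rows", "body": {
  "commands": [
    [0,0,4,0,0,0.022,0.2],
    [0,0,8,0,0,0.044,0.2]
  ]
}}

```text
time: 23.05
eef_pos: [0.5892, 0.0325, 0.0679]
orientation: [2.33, -2.106, 0.001]
force: [2.1, -5.0, 1.4]
finger_gap: 0.502
grip_force: 10.0
```

```bash
python3 st.py
```

```text
23.05 [0.5892 0.0325 0.0679] yaw -84.22 F [ 2.1 -5.   1.4] Mz 0.111 tau6 0.336 10.0
```

Torque reads as 10 N. I release with a partial opening, because the fin is close behind one finger, and rise straight up.

{"method": "send_rows", "body": {
  "commands": [
    [0,0,0,0,0,0,0.2],
    [0,0,0,0,0,0,-0.3],
    [0,0,0,0,0,0,-0.3],
    [0,0,0,0,0,0,-0.3],
    [0,0,0,0,0,0,-0.3]
  ]
}}

```text
time: 23.55
eef_pos: [0.589, 0.0336, 0.0675]
orientation: [-2.333, 2.103, 0.0]
force: [-0.2, -1.4, 0.4]
finger_gap: 0.644
grip_force: 0.0
```

```bash
python3 st.py
```

```text
23.55 [0.589  0.0336 0.0675] yaw -84.07 F [-0.2 -1.4  0.4] Mz 0.017 tau6 -0.0 0.0
```

{"method": "send_rows", "body": {
  "commands": [
    [0,0,0,0,0,-2,-0.3],
    [0,0,0,0,0,-5,-0.3],
    [0,0,0,0,0,-9,-0.3],
    [0,0,0,0,0,-14,-0.3],
    [0,0,0,0,0,-14,-0.3]
  ]
}}

```text
time: 24.05
eef_pos: [0.5933, 0.034, 0.2159]
orientation: [-2.326, 2.093, -0.016]
force: [-0.1, 1.1, 1.0]
finger_gap: 0.649
grip_force: 0.0
```

```bash
python3 st.py
python3 - <<'E'
from h import *
C,im,s=snap('wrist','l.png')
E
```

```text
24.05 [0.5933 0.034  0.2159] yaw -83.98 F [-0.1  1.1  1. ] Mz 0.008 tau6 -0.01 0.0
```

View pics/l.png

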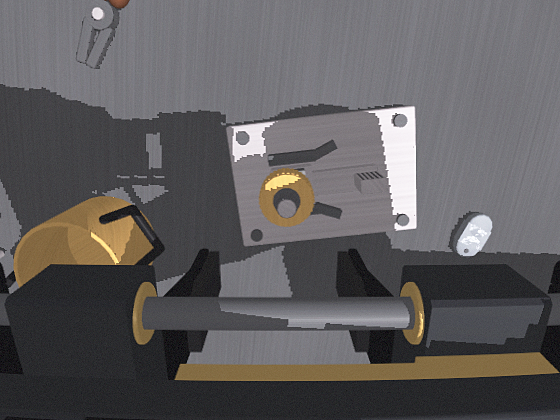

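The collar at (287,198) sits on the fork, the fin is at (370,182) between the cheeks' line, and pot and sinker look undisturbed. I do a quick numeric check that the fork is home, then hand in.

Run:
```python
from h import *
C,im,s=snap('wrist')
a=[atz(C,r['pixel'],.043) for r in manip.mark_of('wrist','gauge_fin')[:1]]
b=[atz(C,r['pixel'],.0585) for r in manip.mark_of('wrist','collar_mid')[:1]]
print(a,b,[np.linalg.norm((x-y)[:2]) for x in a for y in b], np.degrees(np.arctan2(*(b[0]-a[0])[1::-1])) if a and b else '')
ok=a and b and abs(np.linalg.norm((a[0]-b[0])[:2])-.074)<.005
print(ok)
if ok: print(manip.finish_job())
```

```text
[array([0.51772105, 0.0164689 , 0.043     ])] [array([0.5864075 , 0.03054884, 0.0585    ])] [np.float64(0.07011470524968774)] 11.58449806905852
True
the job is handed in; nothing more can be done
None
```

I slid the gauge in until its fork met the rod, then turned the collar down onto it to about 10 N (read from joint torque), released it and handed the job in at about 24 s; on the first approach the nip briefly reached roughly 18–20 N before I backed it off and re-set it.

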